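# Lock the slicer's index wheel at closed

### The arm

A 6-joint arm with a two-finger parallel gripper is mounted at the origin on the work surface. World frame = base frame: x ahead of the robot, y to its left, z up, the work surface at z = 0. Lengths are in m, angles in rad, forces in N, time in s.
With the tool pointing down it reaches from about 0.375 to 0.9 m from the base axis. Payload 3.1 kg.
Tool frame: the origin (TCP) lies at the centre of the arm's flange, where the gripper is bolted on; the fingertips stand tip_reach ahead of it and the grasp point (between the pads) lies 164 mm ahead of it (tip_reach is the distance from the TCP to the fingertips, in m); z points along the fingers, y is the direction in which the jaws open and shut (so a half turn about z gives the same grasp; the last joint's range is limited). The gripper opens to 87 mm and grips with 3 to 60 N. Pads are 19 mm wide; open, the fingers measure 117 mm over their backs; the gripper's body (75 mm by 190 mm) begins 51 mm behind the grasp point.
Start: joints at [-0.178, 0.527, 1.433, -0, 1.181, -0.178], TCP at [0.625, 0, 0.405] pointing down, gripper open.
Joint ranges: [-3.08, 3.08], [-0.75, 2.2], [0.22, 2.44], [-1.43, 4.57], [0, 2.65], [-2.85, 2.85]. Speed limits (rad/s): [2.79, 2.79, 3.14, 3.14, 3.14, 3.14].

### API

Orientations are given as a unit quaternion [x, y, z, w].
In Python, from rig import get_obs, camera, hand_in, tip_reach gives the robot as it stands. The module is installed in compiled form; this text tells all that it offers.
- The arm moves only by the tool servo_tool, never from a script. Its argument "steps" is one flat list of numbers, 5 for each row, row after row: the finger opening in m, from 0 to 0.087, then the shift along the tool's x, y, z in m, then the turn about the tool's z in rad. A call has 1 to 12 rows; each row is the pose to reach, as a shift and turn from the pose commanded when the call began, along the tool's axes at that moment; what a row does not reach only later rows make up. A row lasts 1/8 s, in which the tool goes at most 62.5 mm and 10.7 degrees, less where a joint would pass 70% of its speed; a pose out of reach is approached as far as the arm can. A call with a gripper value outside its range is refused whole. The fingers move at their own pace and stop on an object; "force" is the grip in N (left out, the last holds). Time passes only in rows, so rows that repeat a pose let the fingers close. It gives the time, the measured TCP pose, the force and the opening at its end, in the units of the state.
- get_obs(): the state, without advancing time (a new reading comes with each control period).
- camera(name): name is "scene" or "side" or "wrist"; returns a dict with "pixels" (420x560x3 uint8, blue, green, red), "vertical_fov" (degrees; the focal length in pixels is half the picture's height over the tangent of half this angle, whatever the lens; pixels are square), "cx", "cy" (the principal point, pixels), "T" (4x4, takes a point from camera to world coordinates). Camera axes: x right, y up, looking along -z (the intrinsics and any distortion apply to the point x, -y, -z); pixel columns grow to the right and rows downward; lengths in m; the calibration is good to about 2 mm. A picture is of the moment at which its call begins. There is no depth.
- hand_in(): hands the job in, once; it reports no verdict.
The state is a dict: "time": time; "q": joint angles; "joint_velocities": joint speeds; "joint_torque": joint torques, N m; "position": TCP position; "tool_rot": TCP orientation; "ft_force": force on the tool from outside, world axes, zero at the start; "moment": the same for the moment, N m; "grip_width": finger opening in m.
Only numpy, scipy, OpenCV 4.12 (cv2) and the standard library are available. Lean on these libraries where they do the work, as an engineer would, in place of code of your own. Each camera call takes 0.05 s, during which the arm holds its last target.

### The job

Make the slicer safe for cleaning: holding its thickness wheel down against the spring, turn it until the red sector fills the window, then let it spring all the way up so that it is locked there, and let go. Work gently: neither force the wheel round against its lock nor ram it onto its bottom stop, and leave the jar, carton and can beside the machine alone.

Things in the scene. Friction and masses are not known exactly. Their poses are not given: they have to be found in the camera images.
- slicer: Fixed aluminium meat slicer; base x -140 to +160 mm, y -120 to +370 mm, flat top 75 mm above the table. Origin on the table under the vertical axis of its thickness wheel; z up. Upright round blade guard, up to 320 mm high, at y = +215 mm, motor and tray beyond it; nothing taller than the wheel is nearer than 190 mm to the wheel axis.
- housing: Fixed grey hood over one edge of the wheel; origin and axes as the slicer's, +x points from the wheel axis to the window. It covers x 41 to 98 mm, y -38 to +38 mm, top 108 mm above the table. Hidden in it: a lock tooth that hangs over the wheel's rim, and the hard bottom stop under the wheel. Over 25 N between wheel and tooth or stop counts as forcing.
- window (a point): Middle of the white-edged rectangular window in the hood (16 mm along x by 14 mm along y), at the hood's top face, 52 mm from the wheel axis in the housing's +x direction.
- dial: Thickness wheel, 156 mm across; turns about the vertical and can be pressed straight down. Origin on its axis, at table height (z = 0) when the wheel is fully up, negative when pressed; x along the grip bar to its red end. Eight coloured 45-degree sectors. At the start it stands 43 to 98 degrees counter-clockwise of the wanted place: turn it clockwise seen from above.
- hub_top (a point): Middle of the black hub's flat top (76 mm across), 130 mm above the dial's origin, clear of the hood also when pressed; fingertips may press here beside the bar. Damped spring: about 6 N to start, 10 N at 5 mm, 13 N at the bottom stop 9 mm down. Between notches the tooth keeps the wheel 5 mm down and it turns with light friction; hold it 5.5 to 8.5 mm down to pass notches.
- grip_bar (a point): Middle of the upright black bar across the wheel's hub: 56 mm long (dial x), 18 mm wide (dial y), from 14 mm below this point (the hub's top) to 14 mm above. Its +x end is red and points over the middle of the red sector.
- red_sector (a point): Middle of the red sector on the wheel's face, 52 mm from the axis. Each sector has a lock notch at its middle; with a notch under the tooth the wheel springs fully up and is locked (about 2 degrees play). The tooth differs by machine up to 10.5 degrees either way from the window's middle, so find the lock by feel, or by the wheel rising 5 mm, while red is in the window.
- jar: Loose amber jar with green cap, 72 mm across, 110 mm high; origin at the centre of its underside. To be left alone.
- carton: Loose yellow carton, 60 x 90 x 130 mm; origin at the centre of its underside. To be left alone.
- can: Loose can with red label, 68 mm across, 90 mm high; origin at the centre of its underside. To be left alone.

How it is judged:
At the end, for the whole second after the job is handed in: The red sector fills the window (its middle within 11.8 mm of the window's middle line) and the wheel is fully up, within 1.5 mm of its topmost height, which it reaches only when its lock notch is on the tooth; the wheel is at rest (y of red_sector in the frame of housing between -0.0118 and 0.0118 m and x of red_sector in the frame of housing above 0.04 m and z of red_sector in the frame of housing above 0.0938 m and angular speed of dial below 0.05 rad/s); the robot touches nothing.
It fails at once if the wheel is forced against its lock tooth or rammed on its bottom stop (over 25 N) (contact force between dial and housing above 25 N).
It fails at once if a bystander is moved more than 20 mm (distance of any of jar, carton, can from where it was at the start of the episode above 0.02 m).
It also fails if it takes over 48 s, if anything falls off the work surface, if the arm or the gripper's body presses on something with over 40 N, if the wrist force passes 120 N, or if a joint passes its speed limit or range.

## Working session

There is one attempt and no reset: what is moved stays moved. The work goes in short steps, Python scripts to look and compute and a tool call to move; the robot and the scene stay as the last step left them, time stands still between calls to the robot, and variables do not carry over. Pictures are saved under pics/ and viewed, and the job is handed in when it is done.

Besides the shell and the picture viewer there is one more tool, called as a command line: name --argument value ..., lists and objects as JSON in quotes. servo_tool: Moves the arm, as the interface text tells. Its arguments: {"type":"object","properties":{"steps":{"type":"array"},"force":{"type":"number"}},"required":["steps"]}

```bash
mkdir -p pics; cat > h.py <<'E'
import numpy as np, cv2
from rig import get_obs, camera, tip_reach
def shot(n,f):
    c=camera(n); cv2.imwrite(f'pics/{f}.png',c['pixels']); np.savez(f'pics/{f}.npz',**{k:np.array(c[k]) for k in c}); return c
def load(f): return dict(np.load(f'pics/{f}.npz',allow_pickle=True))
def ray(c,u,v):
    T=np.array(c['T']); f=210/np.tan(np.radians(float(c['vertical_fov']))/2)
    d=np.array([(u-float(c['cx']))/f,-(v-float(c['cy']))/f,-1]); return T[:3,3],T[:3,:3]@d
def onz(c,u,v,z):
    o,d=ray(c,u,v); return o+d*(z-o[2])/d[2]
def proj(c,P):
    T=np.array(c['T']); f=210/np.tan(np.radians(float(c['vertical_fov']))/2)
    p=T[:3,:3].T@(np.array(P)-T[:3,3]); return float(c['cx'])+f*p[0]/-p[2], float(c['cy'])+f*p[1]/p[2]
E
python3 - <<'E'
from h import *
for n in ['scene','side','wrist']:
    c=shot(n,n+'0'); print(n,[k for k in c],c['vertical_fov'],c['cx'],c['cy'],np.round(c['T'],3).tolist(),{k:c[k] for k in c if k not in('pixels','T')})
print(get_obs(),tip_reach)
E
```

```text
scene ['pixels', 'vertical_fov', 'cx', 'cy', 'T'] 45.424475752456345 274.69921477781554 208.60459152848549 [[0.754, -0.542, 0.371, 0.877], [0.657, 0.624, -0.424, -0.44], [-0.002, 0.564, 0.826, 0.8], [0.0, 0.0, 0.0, 1.0]] {'vertical_fov': 45.424475752456345, 'cx': 274.69921477781554, 'cy': 208.60459152848549}
side ['pixels', 'vertical_fov', 'cx', 'cy', 'T'] 43.13873689269282 273.81256959390265 213.0977295269649 [[0.867, 0.3, -0.397, 0.122], [-0.497, 0.529, -0.687, -0.877], [0.004, 0.794, 0.608, 0.797], [0.0, 0.0, 0.0, 1.0]] {'vertical_fov': 43.13873689269282, 'cx': 273.81256959390265, 'cy': 213.0977295269649}
wrist ['pixels', 'vertical_fov', 'cx', 'cy', 'T'] 69.12682273923603 280.7919783023525 209.72481536197506 [[1.0, -0.001, 0.0, 0.624], [0.001, 0.963, 0.27, 0.073], [-0.001, -0.27, 0.963, 0.383], [0.0, 0.0, 0.0, 1.0]] {'vertical_fov': 69.12682273923603, 'cx': 280.7919783023525, 'cy': 209.72481536197506}
{'time': 0.15, 'q': array([-1.78526202e-01,  5.28282230e-01,  1.43363868e+00, -1.16440691e-05,
        1.18140210e+00, -1.78513713e-01]), 'joint_velocities': array([-0.00050232, -0.00375439, -0.00416718, -0.00056204, -0.00044369,
       -0.00086952]), 'joint_torque': array([ 9.14956272e-04, -4.40429199e+01, -1.76841742e+01,  6.33679633e-02,
        5.52540855e-02, -1.06930895e-04]), 'position': array([6.24729338e-01, 6.05784616e-05, 4.03968205e-01]), 'tool_rot': array([ 7.07109366e-01,  7.07103667e-01, -4.97837485e-04, -7.07612457e-04]), 'ft_force': array([-0.83498965,  0.46980292, -0.32143878]), 'moment': array([ 0.01218119, -0.00191617, -0.01981987]), 'grip_width': 0.08711761973495886} 0.1822
```

View pics/scene0.png

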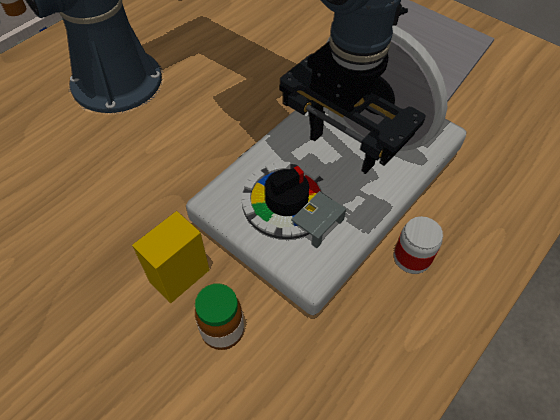

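View pics/side0.png

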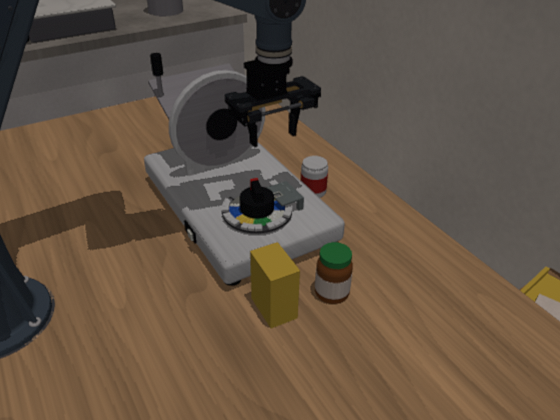

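View pics/wrist0.png

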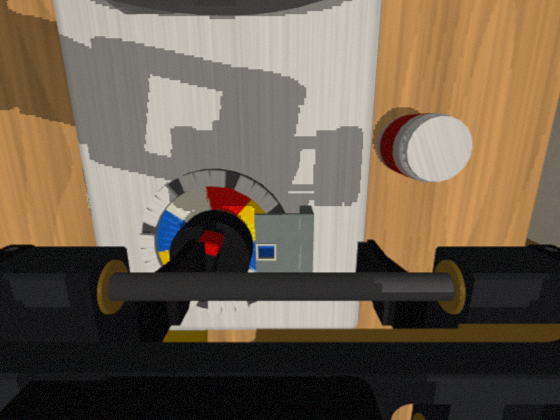

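```bash
python3 - <<'E'
from h import *
a=cv2.imread('pics/scene0.png')[150:270,220:360]; b=cv2.imread('pics/wrist0.png')[150:350,110:340]
cv2.imwrite('pics/z1.png',cv2.resize(a,None,fx=5,fy=5,interpolation=2)); cv2.imwrite('pics/z2.png',cv2.resize(b,None,fx=3,fy=3,interpolation=2))
a=cv2.imread('pics/side0.png')[160:260,200:320]
cv2.imwrite('pics/z3.png',cv2.resize(a,None,fx=5,fy=5,interpolation=2))
E
```

```text
(no output)
```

View pics/z1.png

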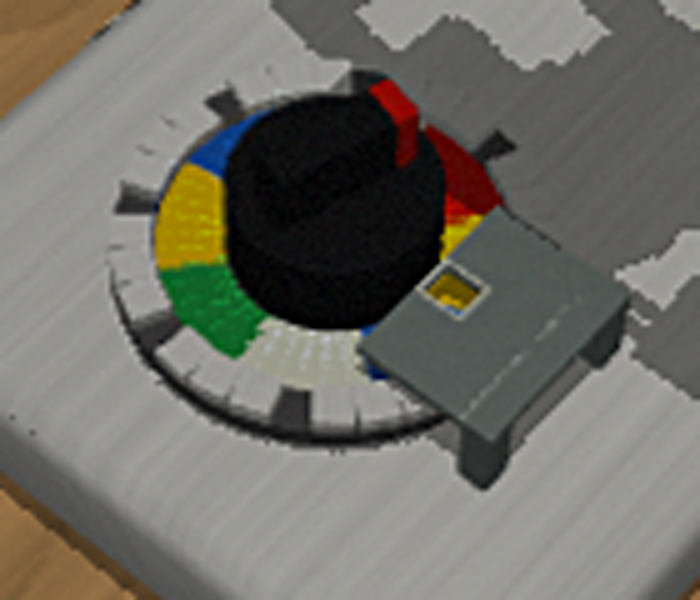

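View pics/z2.png

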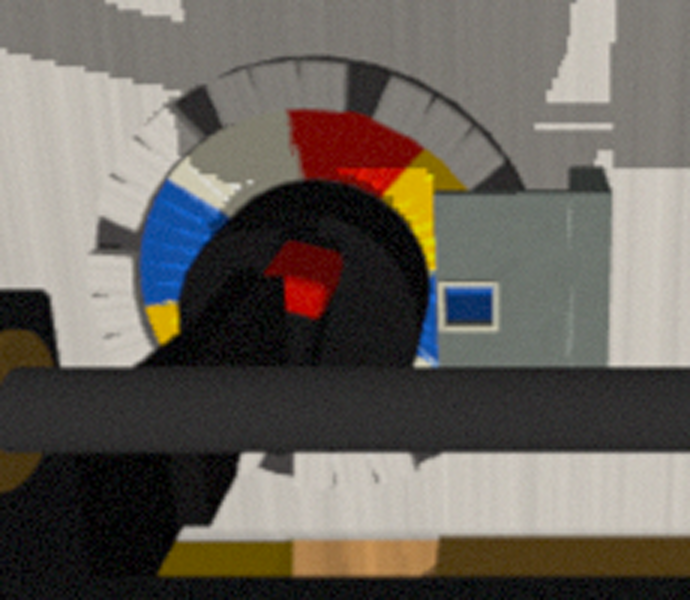

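View pics/z3.png

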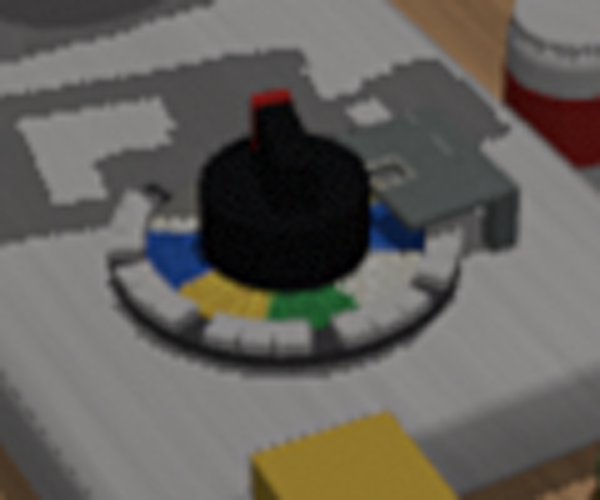

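```bash
python3 - <<'E'
from h import *
s,w,d=load('scene0'),load('wrist0'),load('side0')
Z1=lambda x,y:(220+(x+.5)/5-.5,150+(y+.5)/5-.5); Z2=lambda x,y:(110+(x+.5)/3-.5,150+(y+.5)/3-.5); Z3=lambda x,y:(200+(x+.5)/5-.5,160+(y+.5)/5-.5)
for nm,c,p in [('s',s,Z1(455,290)),('w',w,Z2(468,306)),('d',d,Z3(390,174))]: print('window',nm,onz(c,*p,.108))
for p in [(195,107),(368,87),(500,180),(117,236),(275,463)]: print('notch w',onz(w,*Z2(*p),.0953))
for p in [(225,102),(135,197),(150,332),(292,403),(492,148)]: print('notch s',onz(s,*Z1(*p),.0953))
for p in [(183,318),(325,335),(445,288),(130,207)]: print('notch d',onz(d,*Z3(*p),.0953))
# rim fits: red end top
for nm,c,p in [('s',s,Z1(392,95)),('w',w,Z2(308,260)),('d',d,Z3(270,98))]: print('redtop',nm,onz(c,*p,.144))
# red sector radial edges on wrist
for p in [(288,110),(305,180),(425,150),(388,195)]: print('redsec w',onz(w,*Z2(*p),.0953))
# hood corners
for nm,c,p in [('w',w,Z2(437,192)),('w',w,Z2(610,192)),('s',s,Z1(490,210)),('s',s,Z1(630,298)),('s',s,Z1(358,348)),('s',s,Z1(492,440))]: print('hood',nm,onz(c,*p,.108))
E
```

```text
window s [ 0.61042858 -0.04389727  0.108     ]
window w [ 0.60946898 -0.04661095  0.108     ]
window d [ 0.61273323 -0.04426257  0.108     ]
notch w [0.52236533 0.01650949 0.0953    ]
notch w [0.57795691 0.02301341 0.0953    ]
notch w [ 0.6198052  -0.00763971  0.0953    ]
notch w [ 0.49234815 -0.02710158  0.0953    ]
notch w [ 0.53893088 -0.11291069  0.0953    ]
notch s [ 0.4919858  -0.02688315  0.0953    ]
notch s [ 0.49644782 -0.07916947  0.0953    ]
notch s [ 0.53873321 -0.11732853  0.0953    ]
notch s [ 0.59321261 -0.10725093  0.0953    ]
notch s [0.57724544 0.01955429 0.0953    ]
notch d [ 0.49275677 -0.07657865  0.0953    ]
notch d [ 0.53949341 -0.11619894  0.0953    ]
notch d [ 0.59996296 -0.11351143  0.0953    ]
notch d [0.50784997 0.00632181 0.0953    ]
redtop s [ 0.55885523 -0.01655933  0.144     ]
redtop w [ 0.56704655 -0.01716946  0.144     ]
redtop d [ 0.57002346 -0.0119545   0.144     ]
redsec w [0.55204102 0.01556001 0.0953    ]
redsec w [ 0.55606728 -0.00769856  0.0953    ]
redsec w [0.59554891 0.00242754 0.0953    ]
redsec w [ 0.58301352 -0.01278859  0.0953    ]
hood w [ 0.60023772 -0.0080066   0.108     ]
hood w [ 0.65447834 -0.00795599  0.108     ]
hood s [ 0.59870458 -0.01018176  0.108     ]
hood s [ 0.65652025 -0.0081596   0.108     ]
hood s [ 0.60081668 -0.08289387  0.108     ]
hood s [ 0.65597287 -0.08170195  0.108     ]
```

servo_tool --steps '[0.06,-0.02,-0.03,0.0,0.14,0.05,-0.046,-0.0665,0.0,0.28,0.05,-0.046,-0.0665,0.045,0.28,0.05,-0.046,-0.0665,0.045,0.28]' --force 10

```text
time: 0.65
position: [0.5569, -0.0459, 0.3572]
tool_rot: [0.799, 0.601, -0.002, -0.003]
ft_force: [-0.5, -0.2, -1.2]
grip_width: 0.0555
```

```bash
python3 - <<'E'
from h import *
for n in ['scene','side','wrist']: c=shot(n,n+'1')
print(c['T'].round(3).tolist())
o=get_obs();print(o['position'],o['tool_rot'],o['ft_force'])
a=cv2.imread('pics/scene1.png')[110:270,210:370]; b=cv2.imread('pics/side1.png')[130:270,180:340]
cv2.imwrite('pics/z4.png',np.hstack([cv2.resize(a,(400,400),interpolation=2),cv2.resize(b,(400,400*140//160),interpolation=2) if 0 else cv2.resize(cv2.imread('pics/side1.png')[110:270,180:340],(400,400),interpolation=2)]))
E
```

```text
[[0.961, 0.266, 0.073, 0.579], [-0.275, 0.926, 0.26, 0.024], [0.001, -0.27, 0.963, 0.339], [0.0, 0.0, 0.0, 1.0]]
[ 0.55933723 -0.04591471  0.36067034] [7.98714145e-01 6.01709992e-01 5.66685462e-04 6.91994526e-04] [-0.19027663  1.25930537  0.39459374]
```

View pics/z4.png

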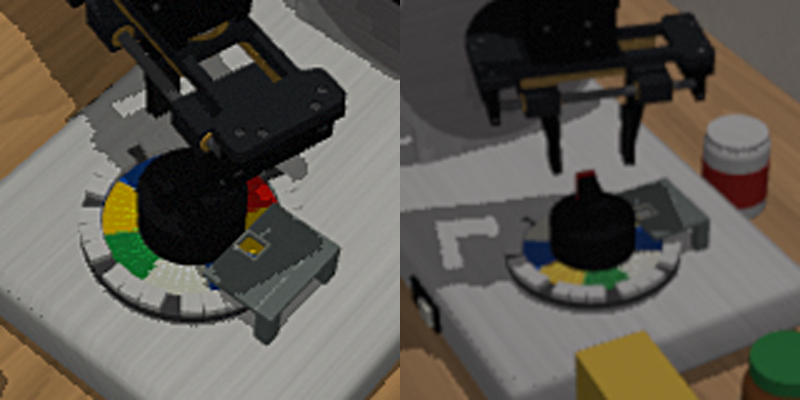

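View pics/wrist1.png

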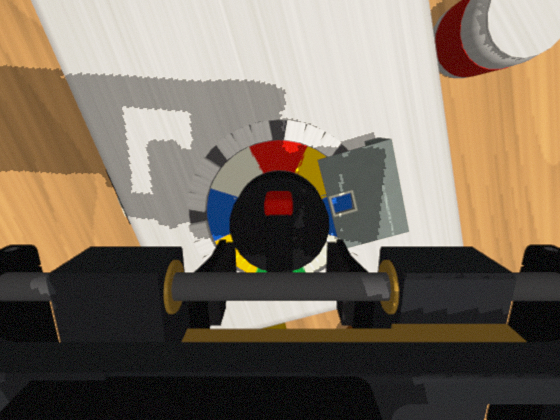

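```bash
python3 - <<'E'
from h import *
w=load('wrist1')
im=w['pixels'].astype(int)
for z in(.125,.130):
  P=[onz(w,*p,z) for p in [(230,221),(330,221),(280,171),(280,271)]]
  print(z,np.mean(P,0),P[1]-P[0],P[2]-P[3],(P[0]+P[1])/2,(P[2]+P[3])/2)
b=cv2.resize(im[110:300,180:430].astype(np.uint8),None,fx=3,fy=3,interpolation=2);cv2.imwrite('pics/z5.png',b)
E
```

```text
0.125 [ 0.55948792 -0.04269293  0.125     ] [ 0.07087718 -0.02034009  0.        ] [0.02141378 0.07453432 0.        ] [ 0.55974043 -0.0418284   0.125     ] [ 0.5592354  -0.04355747  0.125     ]
0.13 [ 0.55994227 -0.04113377  0.13      ] [ 0.06922265 -0.01986528  0.        ] [ 2.09139067e-02  7.27944178e-02 -2.77555756e-17] [ 0.56018889 -0.04028942  0.13      ] [ 0.55969565 -0.04197812  0.13      ]
```

View pics/z5.png

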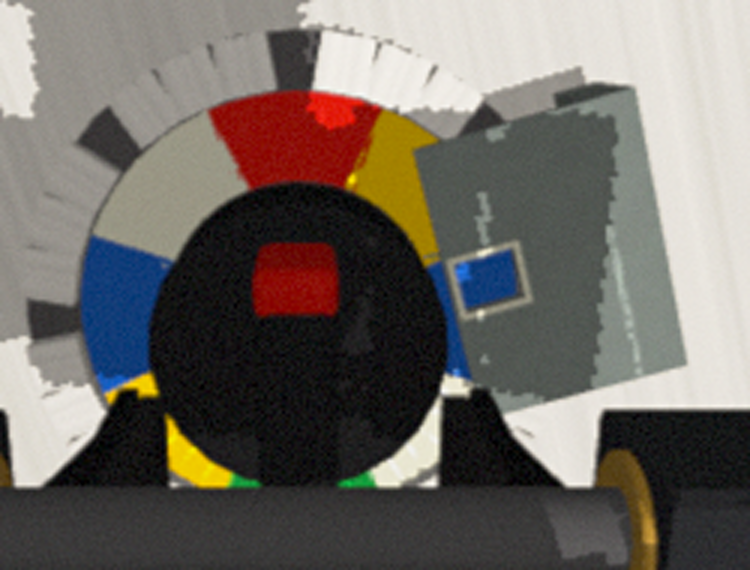

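```bash
python3 - <<'E'
from h import *
w=load('wrist1')
C=[onz(w,180+(x+.5)/3-.5,110+(y+.5)/3-.5,.108) for x,y in[(415,150),(635,88),(687,365),(502,410),(489,280)]]
print(np.array(C).round(4)); a=lambda v:np.degrees(np.arctan2(v[1],v[0]))
print(a(C[1]-C[0]),a(C[2]-C[3]),a(C[1]-C[2])-90)
for z in(.0903,.0953):
  N=[onz(w,180+(x+.5)/3-.5,110+(y+.5)/3-.5,z) for x,y in[(295,60),(108,140),(55,320),(485,118)]]
  for c in([.559,-.045],[.559,-.043]): print([round(a(n[:2]-c),1) for n in N],[round(np.linalg.norm(n[:2]-c),4) for n in N])
E
```

```text
[[ 0.5991 -0.0084  0.108 ]
 [ 0.655  -0.0086  0.108 ]
 [ 0.6552 -0.084   0.108 ]
 [ 0.6047 -0.083   0.108 ]
 [ 0.6095 -0.0464  0.108 ]]
-0.22905072066141088 -1.152999146870335 0.2097459543191178
[np.float64(75.5), np.float64(122.0), np.float64(167.0), np.float64(31.1)] [np.float64(0.0679), np.float64(0.0702), np.float64(0.0702), np.float64(0.0721)]
[np.float64(75.1), np.float64(122.9), np.float64(168.6), np.float64(29.7)] [np.float64(0.0659), np.float64(0.0685), np.float64(0.0698), np.float64(0.0711)]
[np.float64(75.5), np.float64(121.1), np.float64(165.8), np.float64(31.9)] [np.float64(0.0679), np.float64(0.0698), np.float64(0.0688), np.float64(0.0717)]
[np.float64(75.0), np.float64(122.0), np.float64(167.4), np.float64(30.5)] [np.float64(0.066), np.float64(0.0681), np.float64(0.0683), np.float64(0.0707)]
```

servo_tool --steps '[0.045,0,0,0.02,0,0.04,0,0,0.04,0,0.04,0,0,0.048,0,0.04,0,0,0.048,0]'

```text
time: 1.3
position: [0.5589, -0.0458, 0.3122]
tool_rot: [0.799, 0.602, 0.0, 0.0]
ft_force: [-0.1, -0.3, 0.9]
grip_width: 0.04
```

servo_tool --steps '[0.04,0,0,0.001,0,0.04,0,0,0.001,0]'

```text
time: 1.55
position: [0.5587, -0.046, 0.3115]
tool_rot: [0.799, 0.602, 0.0, 0.001]
ft_force: [-1.0, -0.1, -0.2]
grip_width: 0.04
```

servo_tool --steps '[0.04,0,0,0.001,0,0.04,0,0,0.002,0,0.04,0,0,0.002,0]'

```text
time: 1.92
position: [0.5584, -0.046, 0.3087]
tool_rot: [0.799, 0.601, -0.0, -0.0]
ft_force: [-0.7, -0.5, 0.8]
grip_width: 0.0398
```

servo_tool --steps '[0.04,0,0,0.001,0,0.04,0,0,0.0015,0,0.04,0,0,0.0015,0]'

```text
time: 2.3
position: [0.5585, -0.046, 0.3072]
tool_rot: [0.799, 0.602, -0.0, -0.0]
ft_force: [-0.5, -0.7, -0.4]
grip_width: 0.04
```

servo_tool --steps '[0.04,0,0,0.001,0,0.04,0,0,0.001,0]'

```text
time: 2.55
position: [0.5585, -0.046, 0.3067]
tool_rot: [0.799, 0.602, 0.0, 0.0]
ft_force: [0.9, -0.3, 4.2]
grip_width: 0.04
```

servo_tool --steps '[0.04,0,0,0.0007,0,0.04,0,0,0.0007,0]'

```text
time: 2.8
position: [0.5585, -0.046, 0.3067]
tool_rot: [0.799, 0.602, 0.0, 0.0]
ft_force: [-1.9, 0.3, 8.7]
grip_width: 0.0398
```

servo_tool --steps '[0.01,0,0,0,0,0.01,0,0,0,0,0.01,0,0,0,0,0.01,0,0,0,0]' --force 20

```text
time: 3.3
position: [0.558, -0.0457, 0.3066]
tool_rot: [0.799, 0.602, -0.0, -0.0]
ft_force: [-4.2, 0.6, 10.0]
grip_width: 0.0181
```

servo_tool --steps '[0.01,0,0,0.001,0,0.01,0,0,0.0018,0,0.01,0,0,0.0018,0]'

```text
time: 3.68
position: [0.5579, -0.0457, 0.305]
tool_rot: [0.799, 0.602, -0.0, -0.0]
ft_force: [-3.9, 1.0, 10.2]
grip_width: 0.0179
```

servo_tool --steps '[0.01,0,-0.0005,0.0003,0.05,0.01,0,-0.0005,0.0003,0.1,0.01,0,-0.0005,0.0003,0.15]'

```text
time: 4.05
position: [0.5577, -0.0457, 0.3049]
tool_rot: [0.842, 0.539, -0.0, -0.0]
ft_force: [-3.7, 1.4, 10.9]
grip_width: 0.0178
```

servo_tool --steps '[0.01,0,-0.0003,0.0003,0.09,0.01,0,-0.0003,0.0003,0.18,0.01,0,-0.0003,0.0003,0.27,0.01,0,-0.0003,0.0003,0.36]'

```text
time: 4.55
position: [0.5577, -0.0456, 0.3047]
tool_rot: [0.925, 0.379, 0.0, 0.0]
ft_force: [-2.6, 0.9, 11.2]
grip_width: 0.0178
```

servo_tool --steps '[0.01,0,0,0,0.09,0.01,0,0,0,0.18,0.01,0,0,0,0.27,0.01,0,0,0,0.36,0.01,0,0,0,0.36]'

```text
time: 5.18
position: [0.5577, -0.0457, 0.3048]
tool_rot: [0.978, 0.209, 0.0, 0.0]
ft_force: [-2.9, 0.2, 10.7]
grip_width: 0.0176
```

```bash
python3 - <<'E'
from h import *
c=shot('scene','scene2');d=shot('side','side2')
cv2.imwrite('pics/z6.png',np.hstack([cv2.resize(c['pixels'][110:270,210:370],(400,400),interpolation=2),cv2.resize(d['pixels'][130:270,200:340],(400,400),interpolation=2)]))
E
```

```text
(no output)
```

View pics/z6.png

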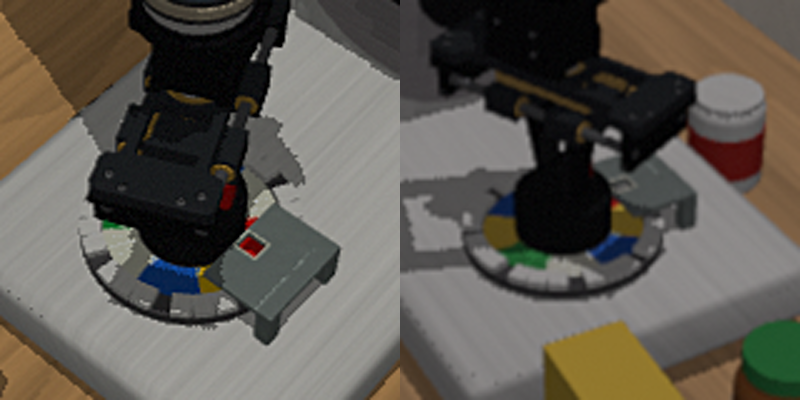

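servo_tool --steps '[0.01,0,0,0,0.06,0.01,0,0,0,0.12,0.01,0,0,-0.002,0.12,0.01,0,0,-0.0038,0.12,0.01,0,0,-0.0038,0.12]' --force 10

```text
time: 5.9
position: [0.5578, -0.0457, 0.3068]
tool_rot: [0.989, 0.15, 0.0, -0.0]
ft_force: [1.3, -0.4, 1.4]
grip_width: 0.0182
```

servo_tool --steps '[0.01,0,0,0,0.02,0.01,0,0,0,0.04,0.01,0,0,0,0.06]'

```text
time: 6.28
position: [0.5577, -0.0456, 0.3068]
tool_rot: [0.993, 0.12, -0.0, 0.0]
ft_force: [-0.4, 0.4, 1.0]
grip_width: 0.0185
```

servo_tool --steps '[0.01,0,0,0,0.02,0.01,0,0,0,0.04,0.01,0,0,0,0.05]'

```text
time: 6.65
position: [0.5576, -0.0457, 0.3069]
tool_rot: [0.995, 0.095, -0.0, -0.0]
ft_force: [-0.6, 0.8, 0.6]
grip_width: 0.0195
```

```bash
python3 -c "
from h import *
o=get_obs();print(o['ft_force'],o['moment'],o['position'])"
```

```text
[-0.58839923  0.78991031  0.56305543] [0.03371053 0.12158609 0.44158208] [ 0.55756999 -0.04569283  0.30686047]
```

servo_tool --steps '[0.01,0,0,0.0006,0,0.01,0,0,0.0006,0,0.01,0,0,0.0006,0]' --force 20

```text
time: 7.02
position: [0.5576, -0.0457, 0.3068]
tool_rot: [0.995, 0.095, -0.0, -0.0]
ft_force: [-2.1, -0.6, 5.7]
grip_width: 0.0191
```

```bash
python3 -c "
from h import *
o=get_obs();print(o['ft_force'],o['moment'],o['position'])"
```

```text
[-2.11561363 -0.55529752  5.70188793] [0.0232083  0.45890603 0.17270148] [ 0.55758026 -0.04573997  0.30676121]
```

servo_tool --steps '[0.01,0,0,0,0.01,0.01,0,0,0,0.02,0.01,0,0,0,0.02]'

```text
time: 7.4
position: [0.5576, -0.0457, 0.3068]
tool_rot: [0.996, 0.085, -0.0, 0.0]
ft_force: [-2.0, 0.3, 5.5]
grip_width: 0.019
```

```bash
python3 -c "
from h import *
c=shot('scene','scene3');d=shot('side','side3')
cv2.imwrite('pics/z7.png',np.hstack([cv2.resize(c['pixels'][160:240,250:330],(400,400),interpolation=2),cv2.resize(d['pixels'][160:240,200:320],(600,400),interpolation=2)[:,:400]]))
o=get_obs();print(o['ft_force'],o['moment'],o['position'])"
```

```text
[-1.85587395  0.76600944  5.6338145 ] [-0.00101289  0.49656287  0.13529843] [ 0.5575977  -0.04574102  0.30678415]
```

View pics/z7.png

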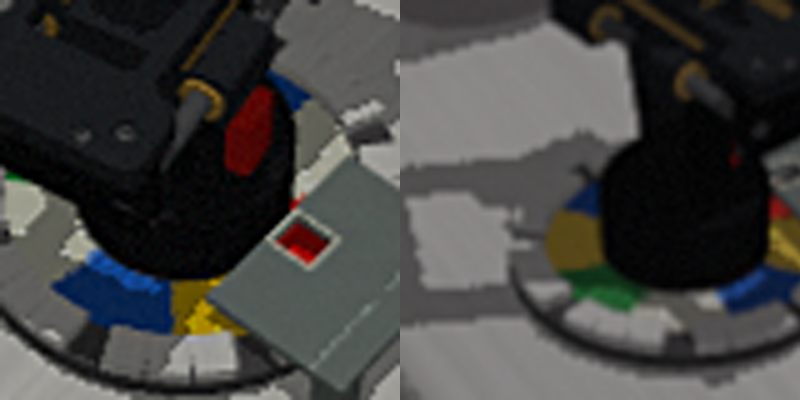

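servo_tool --steps '[0.01,0,0,0,0.015,0.01,0,0,0,0.03,0.01,0,0,0,0.03]'

```text
time: 7.88
position: [0.5576, -0.0457, 0.3068]
tool_rot: [0.998, 0.07, -0.0, 0.0]
ft_force: [-3.2, -0.3, 5.8]
grip_width: 0.0188
```

```bash
python3 -c "
from h import *
o=get_obs();print(o['ft_force'],o['moment'],o['position'])"
```

```text
[-3.2028496  -0.2805276   5.78462983] [0.01839612 0.4056995  0.10880531] [ 0.55758978 -0.04573116  0.30677155]
```

servo_tool --steps '[0.01,0,0,0,0.015,0.01,0,0,0,0.03,0.01,0,0,0,0.03]'

```text
time: 8.25
position: [0.5576, -0.0457, 0.3068]
tool_rot: [0.998, 0.055, -0.0, 0.0]
ft_force: [-1.0, 0.5, 5.8]
grip_width: 0.0188
```

servo_tool --steps '[0.01,0,0,0,0.015,0.01,0,0,0,0.03,0.01,0,0,0,0.03]'

```text
time: 8.62
position: [0.5576, -0.0457, 0.3068]
tool_rot: [0.999, 0.04, -0.0, 0.0]
ft_force: [-2.5, -0.5, 5.2]
grip_width: 0.0192
```

servo_tool --steps '[0.01,0,0,0,0.015,0.01,0,0,0,0.03,0.01,0,0,0,0.03]'

```text
time: 9.0
position: [0.5576, -0.0457, 0.3068]
tool_rot: [1.0, 0.025, -0.0, 0.0]
ft_force: [-3.2, 0.5, 5.2]
grip_width: 0.0186
```

```bash
python3 -c "
from h import *
o=get_obs();print(o['ft_force'],o['moment'],o['position'])"
```

```text
[-3.15887218  0.51846287  5.20169246] [0.03099795 0.46553085 0.14515572] [ 0.55757972 -0.04574582  0.30678881]
```

servo_tool --steps '[0.01,0,0,0,0.015,0.01,0,0,0,0.03,0.01,0,0,0,0.03]'

```text
time: 9.38
position: [0.5576, -0.0457, 0.3068]
tool_rot: [1.0, 0.01, -0.0, -0.0]
ft_force: [-2.1, 0.2, 5.3]
grip_width: 0.0188
```

servo_tool --steps '[0.01,0,0,0,0.015,0.01,0,0,0,0.03,0.01,0,0,0,0.03]'

```text
time: 9.75
position: [0.5576, -0.0457, 0.3068]
tool_rot: [1.0, -0.005, -0.0, -0.0]
ft_force: [-2.9, -0.0, 4.7]
grip_width: 0.0188
```

servo_tool --steps '[0.01,0,0,0,0.015,0.01,0,0,0,0.03,0.01,0,0,0,0.03]'

```text
time: 10.12
position: [0.5576, -0.0457, 0.3068]
tool_rot: [1.0, -0.02, -0.0, 0.0]
ft_force: [-2.8, -0.7, 5.9]
grip_width: 0.019
```

```bash
python3 -c "
from h import *
o=get_obs();print(o['ft_force'],o['moment'],o['position'])
c=shot('scene','scene4');d=shot('side','side4')
cv2.imwrite('pics/z8.png',np.hstack([cv2.resize(c['pixels'][160:240,250:330],(400,400),interpolation=2),cv2.resize(d['pixels'][160:240,200:320],(600,400),interpolation=2)[:,:400]]))
"
```

```text
[-2.82409544 -0.69475572  5.93902177] [0.07529136 0.47341604 0.14091382] [ 0.55759115 -0.04572662  0.30678551]
```

View pics/z8.png

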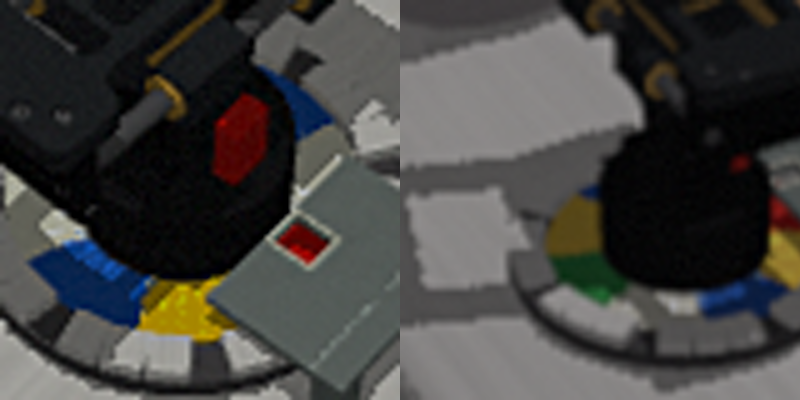

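servo_tool --steps '[0.01,0,0,0,0.015,0.01,0,0,0,0.03,0.01,0,0,0,0.03]'

```text
time: 10.6
position: [0.5576, -0.0457, 0.3068]
tool_rot: [0.999, -0.035, -0.0, 0.0]
ft_force: [-1.4, 1.3, 4.9]
grip_width: 0.0188
```

servo_tool --steps '[0.01,0,0,0,0.015,0.01,0,0,0,0.03,0.01,0,0,0,0.03]'

```text
time: 10.98
position: [0.5576, -0.0457, 0.3068]
tool_rot: [0.999, -0.05, -0.0, 0.0]
ft_force: [-2.6, 0.1, 5.8]
grip_width: 0.0188
```

servo_tool --steps '[0.01,0,0,0,0.015,0.01,0,0,0,0.03,0.01,0,0,0,0.03]'

```text
time: 11.35
position: [0.5576, -0.0457, 0.3068]
tool_rot: [0.998, -0.065, -0.0, -0.0]
ft_force: [-2.0, 0.3, 5.5]
grip_width: 0.0188
```

servo_tool --steps '[0.01,0,0,0,0.015,0.01,0,0,0,0.03,0.01,0,0,0,0.03]'

```text
time: 11.72
position: [0.5576, -0.0457, 0.307]
tool_rot: [0.997, -0.08, -0.0, -0.0]
ft_force: [-1.5, 0.5, 7.0]
grip_width: 0.0185
```

servo_tool --steps '[0.01,0,0,-0.0005,0,0.01,0,0,-0.001,0,0.01,0,0,-0.001,0]'

```text
time: 12.1
position: [0.5576, -0.0457, 0.3073]
tool_rot: [0.997, -0.08, -0.0, 0.0]
ft_force: [-1.0, 0.3, 4.2]
grip_width: 0.0186
```

```bash
python3 -c "
from h import *
o=get_obs();print(o['ft_force'],o['moment'],o['position'],o['grip_width'])"
```

```text
[-1.00148316  0.34905024  4.16654387] [0.07815812 0.43584716 0.08141074] [ 0.55763573 -0.04572384  0.30729474] 0.01860449773946149
```

servo_tool --steps '[0.01,0,0,0,0.01,0.01,0,0,0,0.02,0.01,0,0,0,0.02]'

```text
time: 12.48
position: [0.5577, -0.0458, 0.308]
tool_rot: [0.996, -0.09, 0.0, 0.0]
ft_force: [-2.7, 1.1, 7.2]
grip_width: 0.0183
```

```bash
python3 -c "
from h import *
o=get_obs();print(o['ft_force'],o['moment'],o['position'],o['grip_width'])"
```

```text
[-2.71679289  1.08138189  7.16716793] [0.06685061 0.70898556 0.00479743] [ 0.55774271 -0.04576648  0.30796833] 0.01826534853880162
```

servo_tool --steps '[0.01,0,0,-0.001,0,0.01,0,0,-0.002,0,0.01,0,0,-0.002,0]' --force 8

```text
time: 12.85
position: [0.5577, -0.0457, 0.3099]
tool_rot: [0.996, -0.09, 0.0, 0.0]
ft_force: [-3.1, 0.0, 7.1]
grip_width: 0.0186
```

```bash
python3 -c "
from h import *
o=get_obs();print(o['ft_force'],o['moment'],o['position'],o['grip_width'])"
```

```text
[-3.06403421  0.02422629  7.11654541] [0.04870926 0.49213075 0.09096763] [ 0.55774669 -0.04572355  0.30992321] 0.01855747891883599
```

servo_tool --steps '[0.01,0,0,-0.001,0,0.01,0,0,-0.002,0,0.01,0,0,-0.003,0,0.01,0,0,-0.003,0]'

```text
time: 13.35
position: [0.5577, -0.0457, 0.3125]
tool_rot: [0.996, -0.09, 0.0, 0.0]
ft_force: [-2.9, -0.5, 4.6]
grip_width: 0.0185
```

```bash
python3 -c "
from h import *
o=get_obs();print(o['ft_force'],o['moment'],o['position'],o['grip_width'])"
```

```text
[-2.85303823 -0.54621498  4.55332742] [0.06370176 0.48120919 0.1036336 ] [ 0.55774745 -0.04571753  0.31246509] 0.018452048404426363
```

servo_tool --steps '[0.04,0,0,0,0,0.04,0,0,0,0,0.04,0,0,-0.002,0,0.04,0,0,-0.01,0]'

```text
time: 13.85
position: [0.5575, -0.0457, 0.3217]
tool_rot: [0.996, -0.09, -0.001, -0.0]
ft_force: [0.3, -0.6, -0.3]
grip_width: 0.0392
```

servo_tool --steps '[0.04,0,0,-0.03,0,0.05,0,0,-0.06,0,0.05,0,0,-0.09,0,0.05,0,0,-0.09,0,0.05,0,0,-0.09,0]'

```text
time: 14.48
position: [0.5573, -0.0456, 0.4116]
tool_rot: [0.996, -0.09, -0.001, -0.0]
ft_force: [-0.0, -0.3, 0.1]
grip_width: 0.0499
```

```bash
python3 -c "
from h import *
o=get_obs();print(o['ft_force'],o['position'],o['grip_width'])
c=shot('scene','scene5');d=shot('side','side5');w=shot('wrist','wrist5')
cv2.imwrite('pics/z9.png',np.hstack([cv2.resize(c['pixels'][150:250,240:340],(400,400),interpolation=2),cv2.resize(d['pixels'][160:260,200:300],(400,400),interpolation=2)]))
"
```

```text
[-0.03529595 -0.29289786  0.14889615] [ 0.55725547 -0.04559959  0.41163532] 0.04986499420530226
```

View pics/z9.png

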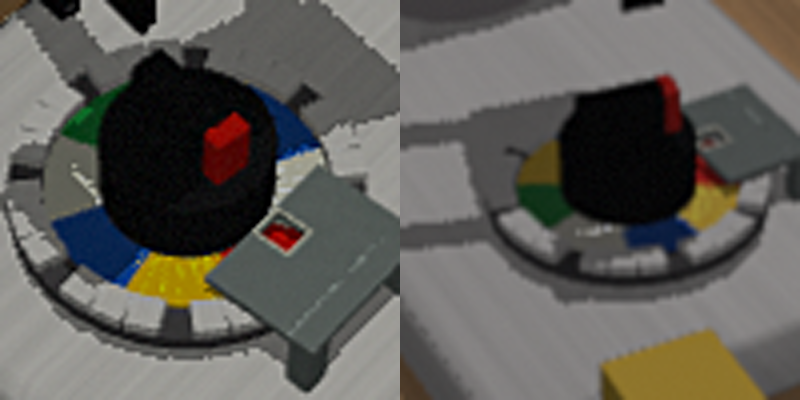

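View pics/wrist5.png

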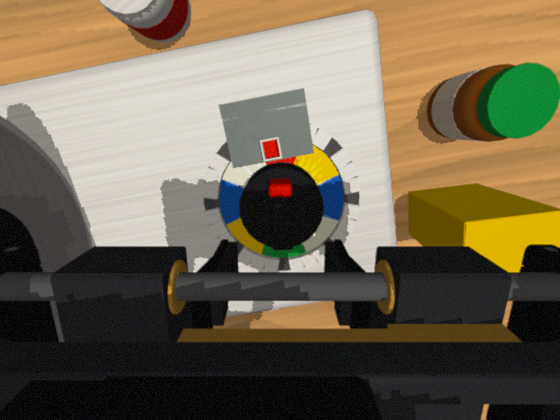

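```bash
python3 - <<'E'
from h import *
a,b=load('scene0'),load('scene5')
for z in(.0953,.0903): print(proj(a,[.5585,-.046,z+.035]))
for col in(276,280,284,288,292):
  for c,n in((a,'0'),(b,'5')): print(col,n,c['pixels'][228:246,col].mean(1).astype(int))
# triangulate bar-end red top blob from scene5/side5/wrist5
for n in('scene5','side5','wrist5'):
  p=load(n)['pixels'].astype(int); m=((p[...,2]>110)&(p[...,1]<60)&(p[...,0]<60)).astype(np.uint8)
  k,l,s,ce=cv2.connectedComponentsWithStats(m); print(n,[(s[i].tolist(),ce[i].round(1).tolist()) for i in range(1,k) if s[i][4]>15])
E
```

```text
(np.float64(286.3191096075335), np.float64(184.04032557531463))
(np.float64(286.26785282977255), np.float64(185.83846190063338))
276 0 [ 74  59  49  47  49  51  54  45  29  15  71 158 157 154 157 156 152 154]
276 5 [151 154 156 146  95  80  29  15  77  94  82 155 155 155 159 157 153 151]
280 0 [ 60  44  49  49  47  52  50  54  36  26  37  89 159 155 152 153 154 156]
280 5 [124  99  71  74  49  55  32  27  23 100  96  83 155 154 152 153 156 156]
284 0 [154 154 157 155 155 160 129  99  64  27  17  90 163 159 155 151 149 151]
284 5 [ 50  53  51  50  50  50  49  24  18  79  93  83 159 158 156 151 152 151]
288 0 [157 154 155 155 156 160 147  99  65  27  19  71  97 151 153 154 154 151]
288 5 [155 153 155 134 113  71  67  27  21  81  97  83 154 153 153 155 154 152]
292 0 [156 156 157 154 153 151 121  93  61  27  33  89 160 152 153 154 154 155]
292 5 [152 152 154 159 130  95  73  29  17  74  89 100 156 152 154 155 156 154]
scene5 [([292, 178, 10, 9, 48], [296.4, 182.3]), ([307, 208, 7, 4, 16], [310.0, 209.5])]
side5 []
wrist5 [([263, 140, 16, 18, 218], [270.8, 148.7]), ([267, 157, 28, 8, 95], [283.1, 160.7]), ([269, 183, 23, 14, 285], [280.1, 189.5])]
```

```bash
python3 -c "
from rig import hand_in,get_obs
print(get_obs()['time']);print(hand_in())"
```

```text
14.625
the job is handed in; nothing more can be done
None
```

The slicer's wheel is now locked fully up with the red sector filling the window, and the job was handed in at 14.6 s.

I gripped the bar with the fingertips on the hub and pressed about 1.8 mm below the tooth height. I turned the wheel clockwise past the yellow notch. Then I eased off and felt for the red notch in small steps while the wheel rubbed lightly on the tooth. It dropped in at about 10° clockwise of the window's middle, and I followed the wheel up, opened the fingers and backed away.

**Last checks:**
- **Height:** the tool followed the wheel up about 5.8 mm. The wheel's rim moved up 2 px in the scene camera, against 1.8 px expected for 5 mm.
- **Red sector:** red fills the window in the scene and wrist views. By the tool angle its middle is about 9 mm off the window's middle line, against the 11.8 mm limit.
- **Forces:** wrist readings stayed at or below about 11 N. The tooth and stop forces are not measured directly.
- **Let go:** the wrist force was about zero with the gripper 90 mm clear of the bar.
- **Jar, carton and can:** I kept clear of all three but did not measure their positions afterwards.

**What disagreed:**
- **Wheel axis:** the camera estimates differed by 2 to 4 mm, which left a 2 to 4 N sideways force while turning.
- **Grip:** at 10 N the bar slipped a few degrees between the pads, so I raised the grip to 20 N for the search.

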